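# Shift the solvent selector to the line with the triangular tag

## Robot

A 6-joint arm with a two-finger parallel gripper is mounted at the origin on the work surface. World frame = base frame: x ahead of the robot, y to its left, z up, the work surface at z = 0. Lengths are in mm, angles in rad, forces in N, time in s.
With the tool pointing down it reaches from about 350 to 775 mm from the base axis. Payload 7.3 kg.
Tool frame: the origin (TCP) lies at the very end of the fingers, on their centre line; the grasp point (between the pads) lies 19 mm behind it; z points along the fingers, y is the direction in which the jaws open and shut (so a half turn about z gives the same grasp; the last joint's range is limited). The gripper opens to 92 mm and grips with 3 to 60 N. Pads are 19 mm wide; open, the fingers measure 130 mm over their backs; the gripper's body (75 mm by 190 mm) begins 47 mm behind the grasp point.
Start: joints at [1.171, 0.342, 1.524, -0, 1.275, -0.146], TCP at [131.804, 508.208, 193.341] pointing down, gripper open.
Joint ranges: [-2.53, 2.53], [-0.77, 2.02], [0.04, 2.7], [-1, 4.14], [0.28, 2.66], [-3.11, 3.11]. Speed limits (rad/s): [2.57, 2.57, 3.14, 3.14, 3.14, 3.14].

## Interface

Orientations are given as [roll, pitch, yaw] about the fixed x, y, z axes, in that order (R = Rz(yaw) Ry(pitch) Rx(roll)).
In Python, from plant import bot gives the robot as it stands.
- The arm moves only by the tool arm_command, never from a script. Its argument "targets" is a list of rows, each an object of numbers: "x", "y", "z": the shift along the world's x, y, z in cm; "roll": the turn about the world's z in rad. In form: [{"x": .., "y": .., "z": .., "roll": ..}, ...]. A call has 1 to 8 rows; each row is the pose to reach, as a shift and turn from the pose commanded when the call began; what a row does not reach only later rows make up. A row lasts 1/12 s, in which the tool goes at most 41.7 mm and 7.16 degrees, less where a joint would pass 70% of its speed; a pose out of reach is approached as far as the arm can. A call with a gripper value outside its range is refused whole. "fingers" is the opening, from 0 (shut) to 1 (fully open), set as the call begins (left out, the last holds). The fingers move at their own pace and stop on an object; the grip force is fixed at half the most. Time passes only in rows, so rows that repeat a pose let the fingers close. It gives the time, the measured TCP pose, the force and the opening at its end, in the units of the state.
- bot.get_obs(): the state, without advancing time (a new reading comes with each control period).
- bot.capture(name): name is "side" or "top"; returns a dict with "img" (420x560x3 uint8, blue, green, red), "fx", "fy", "cx", "cy" (pixels), "k1" (the pictures are not rectified: a ray, as slopes to the right and down, at radius r is drawn at 1 + k1 r^2 times it, then the intrinsics apply), "position" and "rotation" of the camera in the world. Camera axes: x right, y down, z forward; pixel columns grow to the right and rows downward; lengths in mm; the calibration is good to about 2 mm. A picture is of the moment at which its call begins. There is no depth.
- bot.close_job(): hands the job in, once; it reports no verdict.
The state is a dict: "time": time; "joint_positions": joint angles; "dq": joint speeds; "tau": joint torques, N m; "tool_pos": TCP position; "tcp_rot": TCP orientation; "contact_force": force on the tool from outside, world axes, zero at the start; "moment": the same for the moment, N m; "grip_width": finger opening in mm.
Only numpy, scipy, OpenCV 4.12 (cv2) and the standard library are available. Lean on these libraries where they do the work, as an engineer would, in place of code of your own. Each camera call takes 0.05 s, during which the arm holds its last target.

## Task

On the solvent selector, push the lever out of its park slot and through the H-shaped gate, fully home into the slot marked by the triangular tag, without putting it into any of the other three tagged slots on the way. Push it gently with the outside of the shut fingers; do not grip it. Leave everything else on the bench where it is, and finish clear of it all.

Things in the scene. Friction and masses are not known exactly. Their poses are not given: they have to be found in the camera images.
- selector: solvent selector: white housing 190 (x) x 250 (y) x 60 mm with a black deck, fixed to the bench; origin under its centre on the bench, x towards its far side, y to its left (its turn about z varies). A grey metal gate plate, 100 x 156 mm, lies on the deck, its top 68 mm above the bench; nothing but the lever stands above it
- gate (a point): centre of the gate, on the plate's top; axes as the selector's. The lever's centre line can only follow, in this frame, a cross channel along y at x = 0, from y = -57 to 57 mm, and four slots that run along x from the channel at y = 55 and y = -55 mm, each ending with the lever at x = 34 or x = -34 mm. About 2 mm of sideways play; every path ends at a solid stop
- park (a point): inner end of the park slot, on the plate's top: at y = 0, x = -34 mm from the gate's centre. The park slot runs along x from here to the channel and not beyond it, so a lever pushed out of park stops against the channel's far wall at about x = 2 mm
- lever: the lever: upright steel pin with a round ivory plastic grip, 24 mm in diameter, from 15 to 70 mm above the gate plate. Stays upright, slides in the gate, needs 2 to 4 N, stays where it is left; over 35 N bends it. Origin on its centre line at the plate's top, 68 mm above the bench; axes as the selector's. Starts in the park slot, 24 to 34 mm from the channel
- tag_triangle: a white clip-on tag, fixed, 5 mm thick, flat on the selector's deck 60 mm above the bench, beyond the end of the slot that it marks; origin under its centre. Triangle, 33 mm a side. The four tags sit at x = 68 or -68, y = 55 or -55 mm in the selector's frame, shuffled at each start; a lever fully home is 34 mm from its slot's tag
- tag_disc: a white clip-on tag, fixed, 5 mm thick, flat on the selector's deck 60 mm above the bench, beyond the end of the slot that it marks; origin under its centre. Round, 30 mm across.
- tag_square: a white clip-on tag, fixed, 5 mm thick, flat on the selector's deck 60 mm above the bench, beyond the end of the slot that it marks; origin under its centre. Square, 27 mm.
- tag_cross: a white clip-on tag, fixed, 5 mm thick, flat on the selector's deck 60 mm above the bench, beyond the end of the slot that it marks; origin under its centre. Cross, 32 mm across.
- vial: bystander: capped brown vial, 22 mm in diameter, 40 mm tall, standing loose on the selector's deck near its left edge; origin under its centre
- coupling: bystander: brass hexagon coupling, 22 mm wide, 24 mm tall, standing loose on the selector's deck near its right edge; origin under its centre
- bottle: bystander: clear reagent bottle with blue cap, 76 mm in diameter, 140 mm tall, on the bench to the left of the selector; origin under its centre
- beaker: bystander: glass beaker, 68 mm in diameter, 85 mm tall, on the bench to the right of the selector; origin under its centre
- vial_rack: bystander: grey vial rack with six vials, 60 x 160 x 52 mm, on the bench beyond the selector; origin under its centre
- wrench: bystander: steel wrench, 150 mm long, lying on the bench at the left; origin under its centre
- tip_box: bystander: blue pipette tip box, 85 x 120 x 55 mm, on the bench at the right; origin under its centre

How it is judged (in metres and radians):
On the way, in this order (a step that is already met when the one before it is completed fails the run):
1. the lever is out of the park slot, in the cross channel (x of lever in the frame of selector between -0.006 and 0.006 m), for 0.05 s.
2. the lever is fully home in the slot with the triangular tag (horizontal distance between lever and tag_triangle below 0.04 m), for 0.2 s.
At the end, for the whole second after the job is handed in: The lever's centre line is within 40 mm (seen from above) of the triangular tag's centre: 34 mm is fully home, so up to about 6 mm short passes (horizontal distance between lever and tag_triangle below 0.04 m); the robot touches nothing.
It fails at once if the lever was pushed more than halfway into one of the other tagged slots (horizontal distance between lever and tag_disc below 0.048 m or horizontal distance between lever and tag_square below 0.048 m or horizontal distance between lever and tag_cross below 0.048 m).
It fails at once if the lever was gripped or forced (more than 35 N on it) (contact force between the fingers and lever above 35 N).
It fails at once if a bystander was lifted, carried, pushed away or knocked over (moved more than 20 mm) (distance of any of vial, coupling, bottle, beaker, vial_rack, wrench, tip_box from where it was at the start of the episode above 0.02 m).
It also fails if it takes over 45 s, if anything falls off the work surface, if the arm or the gripper's body presses on something with over 40 N, if the wrist force passes 120 N, or if a joint passes its speed limit or range.

## Working session

There is one attempt and no reset: what is moved stays moved. The work goes in short steps, Python scripts to look and compute and a tool call to move; the robot and the scene stay as the last step left them, time stands still between calls to the robot, and variables do not carry over. Pictures are saved under pics/ and viewed, and the job is handed in when it is done.

Besides the shell and the picture viewer there is one more tool, called after "Emit:" as name(argument=value, ...), one argument or row to a line, values as JSON. arm_command: Moves the arm, as the interface text tells. Its arguments: {"type":"object","properties":{"targets":{"type":"array","items":{"type":"object","properties":{"x":{"type":"number"},"y":{"type":"number"},"z":{"type":"number"},"roll":{"type":"number"}}}},"fingers":{"type":"number"}},"required":["targets"]}

```bash
mkdir -p pics; ls
python3 - <<'E'
from plant import bot
import cv2
o=bot.get_obs();print({k:o[k] for k in('time','tool_pos','tcp_rot','contact_force','grip_width')})
for n in('top','side'):
    c=bot.capture(n);cv2.imwrite(f'pics/{n}0.png',c['img']);print({k:v for k,v in c.items() if k!='img'})
E
```

```text
pics
{'time': 0.0, 'tool_pos': array([131.6215894 , 507.78862342, 192.65299388]), 'tcp_rot': array([-3.14011294e+00, -2.28005857e-04,  2.88779798e+00]), 'contact_force': array([-0.67224868,  0.40204682, -0.07974342]), 'grip_width': 91.78026778247732}
{'fx': 382.0836405271326, 'fy': 382.0836405271326, 'cx': 275.53534305834893, 'cy': 204.68574630963448, 'k1': 0.010035611053167819, 'position': array([ 385.10993764,  -58.88363868, 1208.00227078]), 'rotation': array([-3.03052265e+00,  2.67860410e-03, -1.57355543e+00])}
{'fx': 516.9501090501319, 'fy': 516.9501090501319, 'cx': 276.0895071964326, 'cy': 218.7040072230463, 'k1': 0.03960635120709731, 'position': array([  264.6019302 , -1000.28038517,  1316.18765967]), 'rotation': array([-2.46988533, -0.01625461, -0.25599921])}
```

View pics/top0.png

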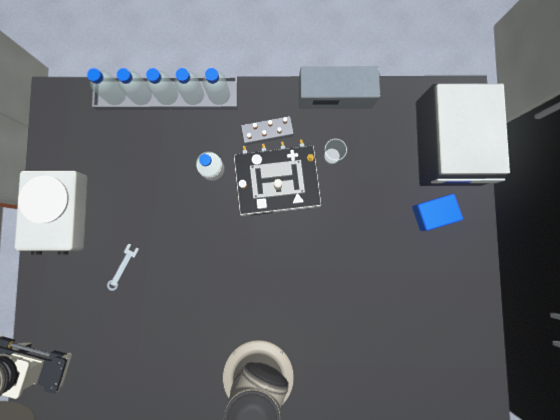

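View pics/side0.png

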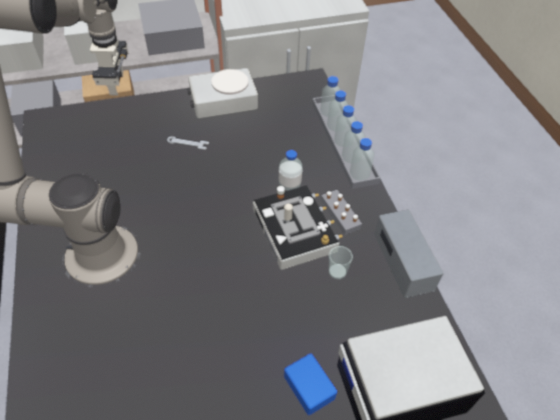

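Run:
```python
import cv2
a=cv2.imread('pics/top0.png')[105:225,190:350];b=cv2.imread('pics/side0.png')[145:285,245:375]
cv2.imwrite('pics/topc.png',cv2.resize(a,None,fx=5,fy=5,interpolation=2))
cv2.imwrite('pics/sidec.png',cv2.resize(b,None,fx=4,fy=4,interpolation=2))
```

```text
(no output)
```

View pics/topc.png

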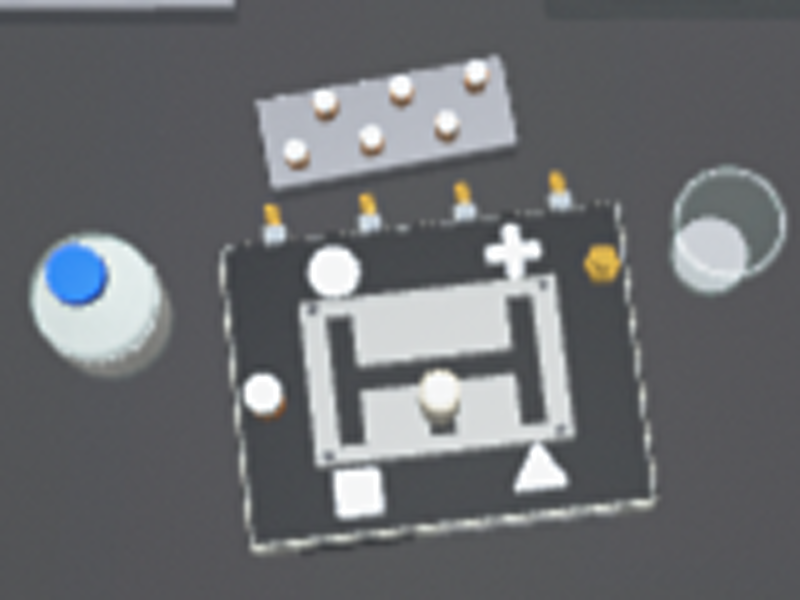

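View pics/sidec.png

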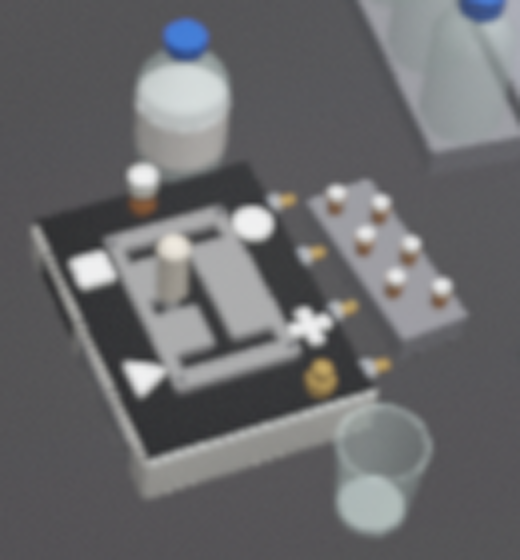

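```bash
cat > h.py <<'E'
import numpy as np,cv2
from scipy.spatial.transform import Rotation as R
from scipy.optimize import least_squares
cams={'top':dict(f=382.0836405,c=(275.535343,204.685746),k=0.0100356,p=np.array([385.10993764,-58.88363868,1208.00227078]),r=[-3.03052265,2.67860410e-03,-1.57355543]),
'side':dict(f=516.950109,c=(276.089507,218.704007),k=0.03960635,p=np.array([264.6019302,-1000.28038517,1316.18765967]),r=[-2.46988533,-0.01625461,-0.25599921])}
def proj(n,P):
    C=cams[n];q=(np.atleast_2d(P)-C['p'])@R.from_euler('xyz',C['r']).as_matrix()
    s=q[:,:2]/q[:,2:];s=s*(1+C['k']*(s**2).sum(1,keepdims=True));return s*C['f']+C['c']
def triang(pt,ps):
    return least_squares(lambda P:np.r_[proj('top',P)[0]-pt,proj('side',P)[0]-ps],[550,0,60])
def onz(n,px,z):
    s=least_squares(lambda q:proj(n,[q[0],q[1],z])[0]-px,[550,0]);return s.x
E
cat > m.py <<'E'
from h import *
T=lambda x,y:np.array([(x-2)/5+190,(y-2)/5+105]);S=lambda x,y:np.array([(x-1.5)/4+245,(y-1.5)/4+145])
tags=[(68,55),(68,-55),(-68,55),(-68,-55)]
tt=[T(334,272),T(513,251),T(359,492),T(541,472)];ss=[S(253,223),S(310,326),S(93,270),S(144,378)]
for a,b in zip(tt,ss):
    r=triang(a,b);print('tag tri',r.x.round(1),r.fun.round(2))
r=triang(T(440,388),S(173,245));print('lever top',r.x.round(1),r.fun.round(2))
pc=[(50,78),(50,-78),(-50,-78),(-50,78)];pt=[T(302,302),T(552,275),T(575,437),T(317,467)]
def model(p,l,z):
    c,s=np.cos(p[2]),np.sin(p[2]);l=np.array(l,float)
    return np.c_[p[0]+c*l[:,0]-s*l[:,1],p[1]+s*l[:,0]+c*l[:,1],np.full(len(l),z)]
for name,f in dict(top=lambda p:proj('top',model(p,tags,65))-tt,plate=lambda p:proj('top',model(p,pc,68))-pt,side=lambda p:proj('side',model(p,tags,65))-ss).items():
    r=least_squares(lambda p:f(p).ravel(),[550,0,0.1]);print(name,r.x.round(3),r.fun.round(2))
E
python3 m.py
```

```text
tag tri [652.1   1.6  69. ] [ 0.   -0.01 -0.01  0.  ]
tag tri [ 664.8 -107.3   68.3] [-0.    0.04  0.04 -0.01]
tag tri [517.4 -13.7  67.9] [-0.    0.02  0.03 -0.  ]
tag tri [ 529.3 -123.2   66.8] [-0.    0.03  0.03 -0.01]
lever top [567.1 -62.3 140.7] [-0.04  0.36  0.37 -0.08]
top [ 5.91542e+02 -6.06580e+01  1.13000e-01] [ 0.04  0.04  0.04  0.12  0.03  0.03 -0.11 -0.19]
plate [ 5.9173e+02 -6.0552e+01  1.1000e-01] [-0.47  0.31  0.53 -0.01 -0.09 -0.06  0.03 -0.24]
side [ 5.9161e+02 -5.8447e+01  1.1500e-01] [-0.09  0.22 -0.04  0.08 -0.04  0.06  0.17 -0.32]
```

Emit:
arm_command(
  fingers=0,
  targets=[
    {"x":2,"y":-3,"z":0,"roll":0.1},
    {"x":6,"y":-9,"z":0,"roll":0.2},
    {"x":10,"y":-15,"z":0,"roll":0.3},
    {"x":12,"y":-18,"z":0,"roll":0.367},
    {"x":14,"y":-21,"z":0,"roll":0.367},
    {"x":16,"y":-24,"z":0,"roll":0.367},
    {"x":18,"y":-27,"z":0,"roll":0.367},
    {"x":20,"y":-30,"z":0,"roll":0.367},
  ],
)

```text
time: 0.77
tool_pos: [314.0, 233.7, 193.3]
tcp_rot: [3.141, -0.0, -3.028]
contact_force: [0.5, 1.2, -0.5]
grip_width: 43.3
```

Emit:
arm_command(
  fingers=0,
  targets=[
    {"x":2,"y":-3,"z":0},
    {"x":5,"y":-7,"z":0},
    {"x":8,"y":-11.5,"z":0},
    {"x":11,"y":-16,"z":0},
    {"x":14,"y":-20.5,"z":0},
    {"x":16.5,"y":-24,"z":0},
    {"x":18.8,"y":-27.6,"z":0},
    {"x":18.8,"y":-27.6,"z":0},
  ],
)

```text
$.targets[0]: bad value
```

Emit:
arm_command(
  fingers=0,
  targets=[
    {"x":0,"y":0,"z":0},
    {"x":0,"y":0,"z":0},
    {"x":0,"y":0,"z":0},
  ],
)

```text
$.targets[0]: bad value
```

Run:
```python
from plant import bot
import cv2
o=bot.get_obs();print({k:o[k] for k in('time','tool_pos','tcp_rot','contact_force','grip_width')})
a=bot.capture('top')['img'][105:225,190:350];b=bot.capture('side')['img'][145:285,245:375]
cv2.imwrite('pics/t1.png',cv2.resize(a,None,fx=4,fy=4,interpolation=2))
cv2.imwrite('pics/s1.png',cv2.resize(b,None,fx=4,fy=4,interpolation=2))
```

```text
{'time': 0.7667, 'tool_pos': array([313.95511492, 233.71091227, 193.29427411]), 'tcp_rot': array([ 3.14148879e+00, -3.00755074e-05, -3.02800299e+00]), 'contact_force': array([ 0.46549145,  1.16104817, -0.51799902]), 'grip_width': 43.29768334710751}
```

View pics/s1.png

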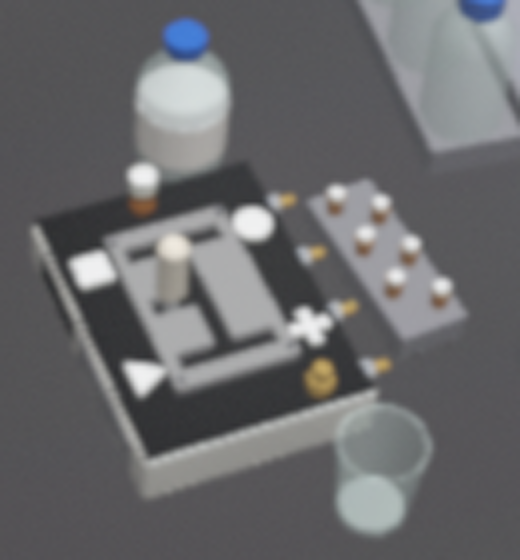

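Emit:
arm_command(
  fingers=0,
  targets=[
    {"x":2,"y":-3,"z":0,"roll":0},
    {"x":5,"y":-7,"z":0,"roll":0},
    {"x":8,"y":-11.5,"z":0,"roll":0},
    {"x":10.5,"y":-15.5,"z":0,"roll":0},
    {"x":13,"y":-19,"z":0,"roll":0},
    {"x":15,"y":-22,"z":0,"roll":0},
    {"x":17,"y":-25,"z":0,"roll":0},
    {"x":18.8,"y":-27.6,"z":0,"roll":0},
  ],
)

```text
time: 1.53
tool_pos: [498.6, -36.4, 193.1]
tcp_rot: [3.141, -0.0, -3.028]
contact_force: [0.8, 1.0, 0.7]
grip_width: 0.5
```

Emit:
arm_command(
  fingers=0,
  targets=[
    {"x":0,"y":0,"z":0,"roll":0},
    {"x":0,"y":0,"z":0,"roll":0},
    {"x":0,"y":0,"z":0,"roll":0},
  ],
)

```text
time: 1.78
tool_pos: [497.4, -34.5, 192.7]
tcp_rot: [3.14, -0.002, -3.028]
contact_force: [-0.0, 0.1, -0.6]
grip_width: 0.7
```

Run:
```python
from plant import bot
import cv2
o=bot.get_obs();print({k:o[k] for k in('time','tool_pos','tcp_rot','contact_force','grip_width')})
a=bot.capture('top')['img'][105:225,190:350];b=bot.capture('side')['img'][115:285,225:375]
cv2.imwrite('pics/t2.png',cv2.resize(a,None,fx=4,fy=4,interpolation=2))
cv2.imwrite('pics/s2.png',cv2.resize(b,None,fx=3.5,fy=3.5,interpolation=2))
```

```text
{'time': 1.7833, 'tool_pos': array([497.4464239 , -34.49096427, 192.71958672]), 'tcp_rot': array([ 3.14043589e+00, -1.60039762e-03, -3.02847259e+00]), 'contact_force': array([-0.00301721,  0.09584333, -0.59392239]), 'grip_width': 0.6584045797058696}
```

View pics/s2.png

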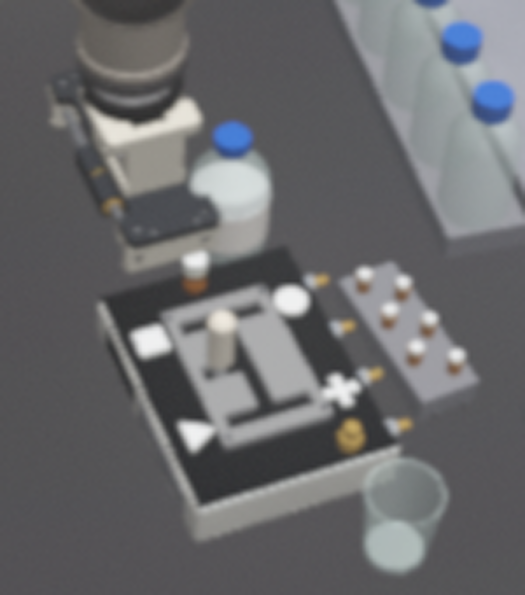

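View pics/t2.png

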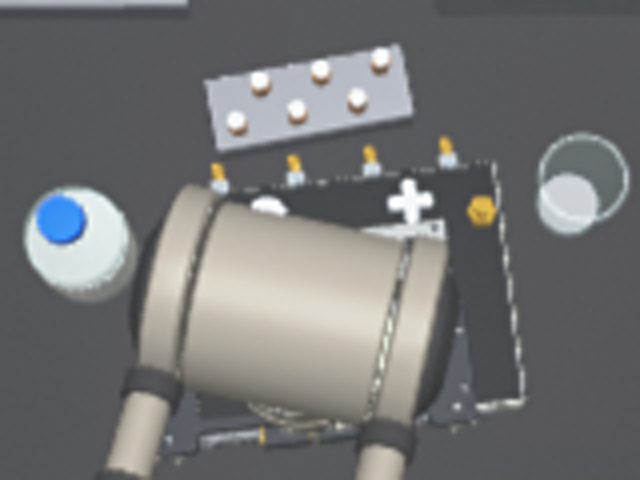

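Emit:
arm_command(
  fingers=0,
  targets=[
    {"x":1.1,"y":-1.7,"z":0,"roll":0},
    {"x":2.2,"y":-3.3,"z":0,"roll":0},
    {"x":2.2,"y":-3.3,"z":-2,"roll":0},
    {"x":2.2,"y":-3.3,"z":-4,"roll":0},
    {"x":2.2,"y":-3.3,"z":-6,"roll":0},
    {"x":2.2,"y":-3.3,"z":-8,"roll":0},
    {"x":2.2,"y":-3.3,"z":-8.4,"roll":0},
    {"x":2.2,"y":-3.3,"z":-8.4,"roll":0},
  ],
)

```text
time: 2.55
tool_pos: [518.9, -66.9, 108.6]
tcp_rot: [3.14, -0.003, -3.027]
contact_force: [0.0, 0.9, 0.8]
grip_width: -0.2
```

```bash
cat > look.py <<'E'
import sys,cv2,numpy as np
from plant import bot
n=sys.argv[1]
o=bot.get_obs();p=o['tool_pos'];d=p[:2]-[591.5,-59.8];c,s=np.cos(.113),np.sin(.113)
print(o['time'],p.round(1),'sel',(c*d[0]+s*d[1]).round(1),(-s*d[0]+c*d[1]).round(1),o['tcp_rot'].round(3),o['contact_force'].round(1),o['grip_width'])
b=bot.capture('side')['img'][145:285,245:375]
cv2.imwrite(f'pics/s{n}.png',cv2.resize(b,None,fx=4,fy=4,interpolation=2))
E
python3 look.py 3
```

```text
2.55 [518.9 -66.9 108.6] sel -72.9 1.2 [ 3.140e+00 -3.000e-03 -3.027e+00] [0.  0.9 0.8] -0.1690859048082507
```

View pics/s3.png

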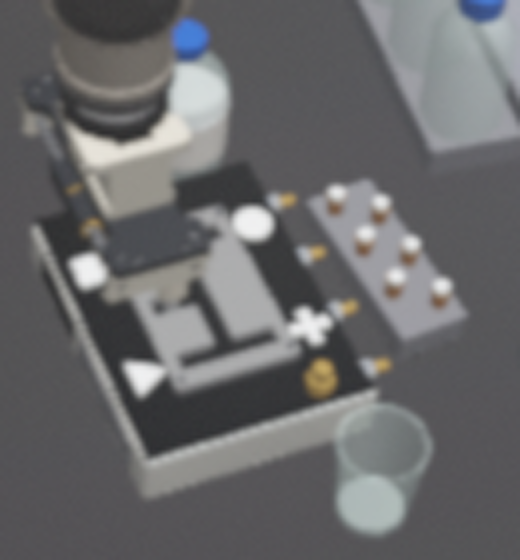

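Emit:
arm_command(
  targets=[
    {"x":0.5,"y":0.06,"z":0,"roll":0},
    {"x":1.0,"y":0.11,"z":0,"roll":0},
    {"x":1.4,"y":0.16,"z":0,"roll":0},
    {"x":1.8,"y":0.2,"z":0,"roll":0},
    {"x":2.2,"y":0.25,"z":0,"roll":0},
    {"x":2.6,"y":0.3,"z":0,"roll":0},
    {"x":3.0,"y":0.34,"z":0,"roll":0},
    {"x":3.4,"y":0.39,"z":0,"roll":0},
  ],
)

```text
time: 3.27
tool_pos: [554.4, -64.4, 109.3]
tcp_rot: [3.141, -0.0, -3.028]
contact_force: [-0.7, 0.2, -0.2]
grip_width: 0.4
```

```bash
python3 look.py 4
```

```text
3.2667 [554.4 -64.4 109.3] sel -37.4 -0.3 [ 3.141 -0.    -3.028] [-0.7  0.2 -0.2] 0.36870792725922097
```

View pics/s4.png

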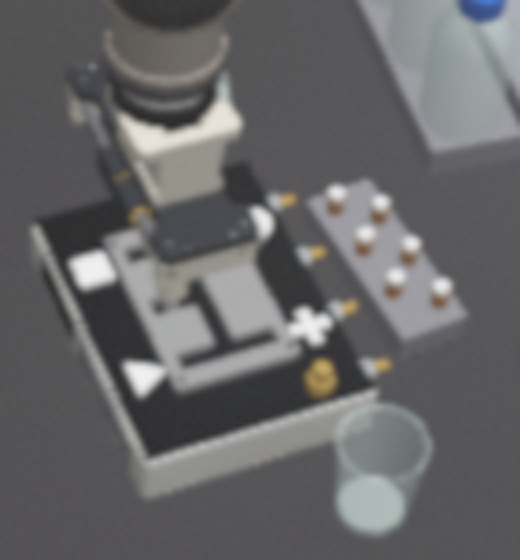

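Emit:
arm_command(
  targets=[
    {"x":0.2,"y":0.02,"z":0,"roll":0},
    {"x":0.4,"y":0.05,"z":0,"roll":0},
    {"x":0.6,"y":0.07,"z":0,"roll":0},
    {"x":0.8,"y":0.09,"z":0,"roll":0},
  ],
)

```text
time: 3.65
tool_pos: [562.1, -63.4, 109.3]
tcp_rot: [3.141, -0.0, -3.028]
contact_force: [-0.1, -0.3, 0.2]
grip_width: 0.8
```

```bash
python3 look.py 5
```

```text
3.65 [562.1 -63.4 109.3] sel -29.6 -0.3 [ 3.141 -0.    -3.028] [-0.1 -0.3  0.2] 0.761884340300231
```

View pics/s5.png

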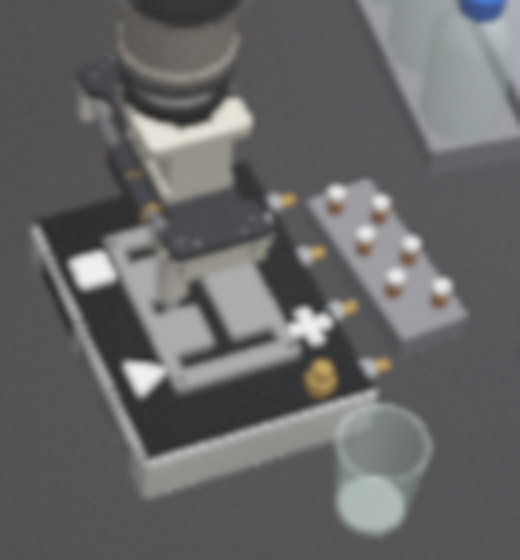

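```bash
python3 - <<'E'
from h import *
for P in [(562.1,-63.4,109.3),(562.1,-63.4,175),(567,-62,138),(567,-62,83),(567,-62,68)]:
    q=proj('side',P)[0];print(P,(q-[245,145])*4)
E
python3 - <<'E'
from plant import bot
import cv2
b=bot.capture('side')['img']
cv2.imwrite('pics/z.png',cv2.resize(b[190:225,265:325],None,fx=13,fy=13,interpolation=2))
E
```

```text
(562.1, -63.4, 109.3) [165.48516549 272.3161865 ]
(562.1, -63.4, 175) [168.36057832 215.36243823]
(567, -62, 138) [172.57764999 245.28226174]
(567, -62, 83) [170.09026875 291.46982467]
(567, -62, 68) [169.43558222 303.63211157]
```

View pics/z.png

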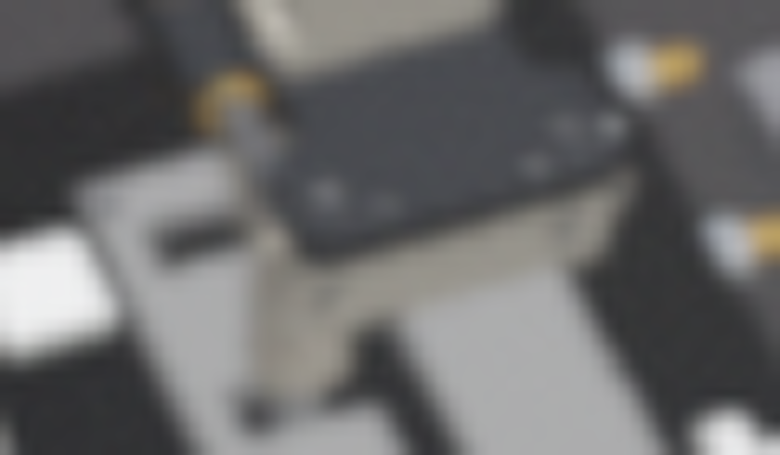

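```bash
python3 - <<'E'
from h import *
c=np.array([562.1,-63.4]);ex=np.array([.9936,.1128]);ey=np.array([-.1128,.9936])
Z=lambda P:((proj('side',P)[0]-[265,190])*13).round()
for z in(175,):
  for a in(-37.5,37.5):
    for b in(-95,95): print('body',z,a,b,Z([*(c+a*ex+b*ey),z]))
for z in(109,):
  for a in(-9.5,9.5):
    for b in(-19,19): print('finger',a,b,Z([*(c+a*ex+b*ey),z]))
E
python3 - <<'E'
from plant import bot
import cv2
o=bot.get_obs();print(o['joint_positions'],o['tool_pos'],o['contact_force'])
b=bot.capture('side')['img']
cv2.imwrite('pics/z2.png',cv2.resize(b[100:240,220:350],None,fx=4.2,fy=4.2,interpolation=2))
E
```

```text
body 175 -37.5 -95 [290. 476.]
body 175 -37.5 95 [ -17. -135.]
body 175 37.5 -95 [611. 381.]
body 175 37.5 95 [ 284. -217.]
finger -9.5 -19 [270. 372.]
finger -9.5 19 [210. 253.]
finger 9.5 -19 [347. 350.]
finger 9.5 19 [285. 231.]
[-2.47829960e-01  4.93171256e-01  1.53066845e+00  1.17815326e-04
  1.11759996e+00 -1.93195096e+00] [562.2727187  -63.42658928 109.3367151 ] [ 0.20273233 -0.06256731  0.76914259]
```

View pics/z2.png

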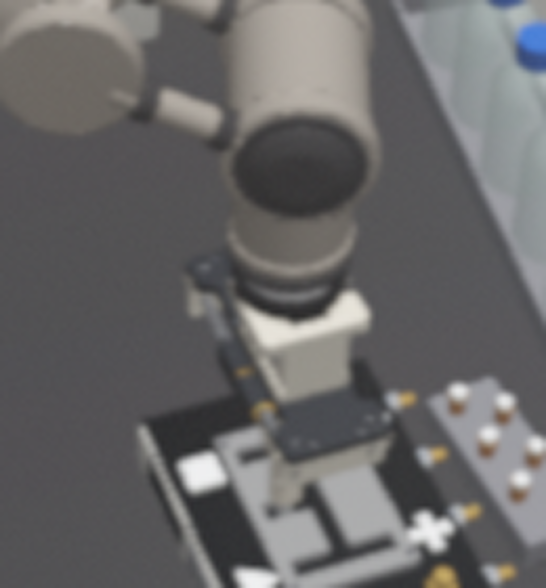

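Run:
```python
import cv2,numpy as np
ims=[cv2.imread(f'pics/{n}.png')[220:330,110:290] for n in('sidec','s3','s4','s5')]
g=np.vstack([np.hstack(ims[:2]),np.hstack(ims[2:])])
cv2.imwrite('pics/cmp.png',cv2.resize(g,None,fx=2.2,fy=2.2))
```

```text
(no output)
```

View pics/cmp.png

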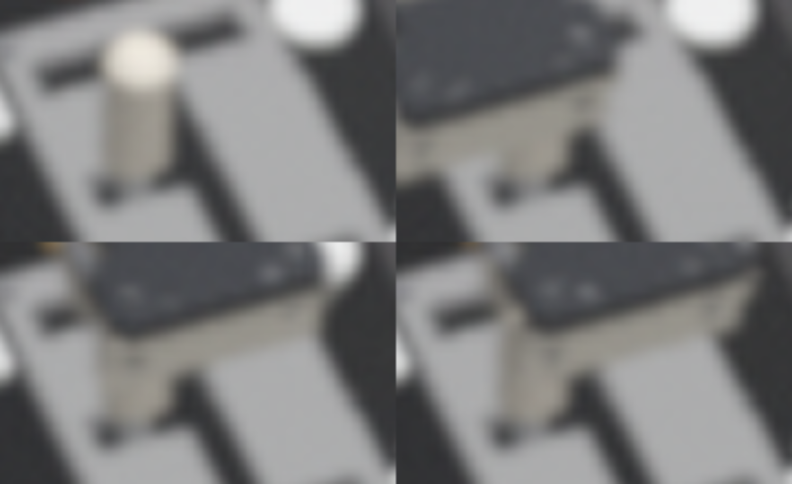

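Run:
```python
from plant import bot
import cv2
b=bot.capture('top')['img']
cv2.imwrite('pics/z3.png',cv2.resize(b[100:240,200:350],None,fx=5,fy=5,interpolation=2)[:600])
cv2.imwrite('pics/z4.png',b)
```

```text
(no output)
```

View pics/z3.png

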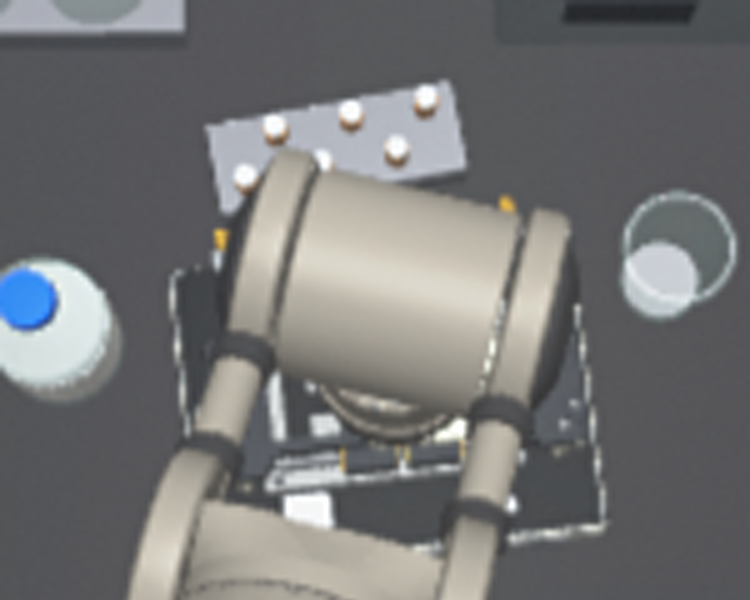

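```bash
python3 - <<'E'
from h import *
for a in[(317,189.4),(316.5,188)]:
    r=triang(np.array(a),np.array([288.8,210]));print(r.x,r.fun)
E
python3 - <<'E'
import cv2
b=cv2.imread('pics/z4.png')
cv2.imwrite('pics/z5.png',cv2.resize(b[150:200,240:325],None,fx=9,fy=9,interpolation=2))
E
```

```text
[ 533.81848148 -162.326118    247.83452501] [ 0.11734352 -1.12585976 -1.16887903  0.24530331]
[ 536.03988761 -161.08222931  246.29366023] [ 0.05145915 -0.49487474 -0.51358553  0.10847058]
```

View pics/z5.png

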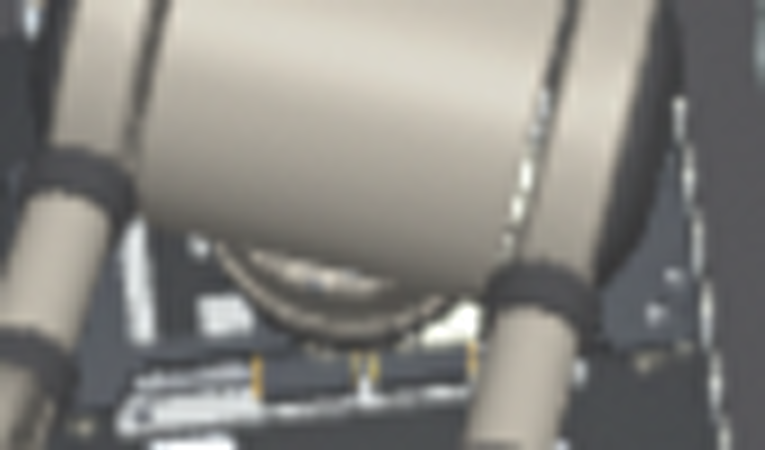

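Run:
```python
import cv2
from h import *
a=cv2.imread('pics/side0.png')[0:110,60:160];b=cv2.imread('pics/top0.png')[320:420,0:100]
cv2.imwrite('pics/g.png',np.hstack([cv2.resize(a[:100],None,fx=4,fy=4,interpolation=2),cv2.resize(b,None,fx=4,fy=4,interpolation=2)]))
c=np.array([131.8,508.2]);
for y in(2.888,):
  u=np.array([np.sin(y),-np.cos(y)])
  for t in(-65,-46,46,65):
    for z in(193,259,275):print(t,z,(proj('side',[*(c+t*u),z])[0]-[60,0])*4,(proj('top',[*(c+t*u),z])[0]-[0,320])*4+[400,0])
```

```text
-65 193 [225.23854759 425.69768799] [718.09381542 136.90866782]
-65 259 [206.26104349 360.17608611] [661.09622769 167.88286156]
-65 275 [201.46874929 343.65299426] [646.01003917 176.08213891]
-46 193 [229.50225643 410.86715283] [689.6219767  129.32390642]
-46 259 [210.78107945 345.3255825 ] [630.58167747 159.74333188]
-46 275 [206.05465794 328.80139546] [614.95494995 167.79575141]
46 193 [249.32348195 341.77086572] [552.00674883  92.74629638]
46 259 [231.77120315 276.21002972] [483.09415149 120.50184703]
46 275 [227.34488153 259.69933241] [464.85466209 127.84934537]
65 193 [253.2550119  328.03589202] [523.63340299  85.22166589]
65 259 [235.93014842 262.48567882] [452.68493166 112.43140085]
65 275 [231.56215641 245.98130042] [433.90654098 119.63451107]
```

View pics/g.png

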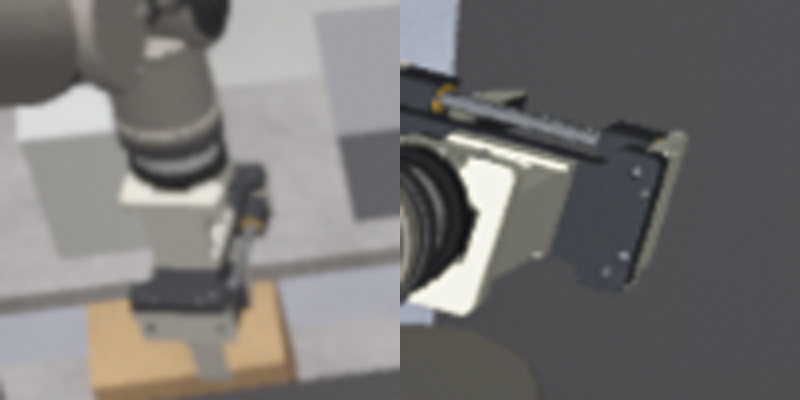

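Run:
```python
import cv2
from h import *
a=cv2.imread('pics/side0.png')[60:105,85:135]
cv2.imwrite('pics/g2.png',cv2.resize(a,None,fx=13,fy=13,interpolation=2))
c=np.array([131.8,508.2]);y=2.888
u=np.array([np.sin(y),-np.cos(y)]);v=np.array([np.cos(y),np.sin(y)])
for dz in(0,30,40,50):
  print(dz,[((proj('side',[*(c+t*u+s*v),193+dz])[0]-[85,60])*13).round() for t in(-46,-65) for s in(-9.5,9.5)],'body',[((proj('side',[*(c-95*u+s*v),193+66+dz])[0]-[85,60])*13).round() for s in(-37.5,37.5)])
```

```text
0 [array([458., 556.]), array([383., 555.]), array([445., 604.]), array([369., 603.])] body [array([477., 471.]), array([166., 465.])]
30 [array([432., 461.]), array([356., 459.]), array([418., 509.]), array([341., 508.])] body [array([450., 370.]), array([133., 364.])]
40 [array([423., 428.]), array([346., 427.]), array([409., 477.]), array([332., 475.])] body [array([440., 335.]), array([122., 329.])]
50 [array([414., 396.]), array([337., 395.]), array([399., 444.]), array([322., 443.])] body [array([431., 300.]), array([111., 295.])]
```

View pics/g2.png

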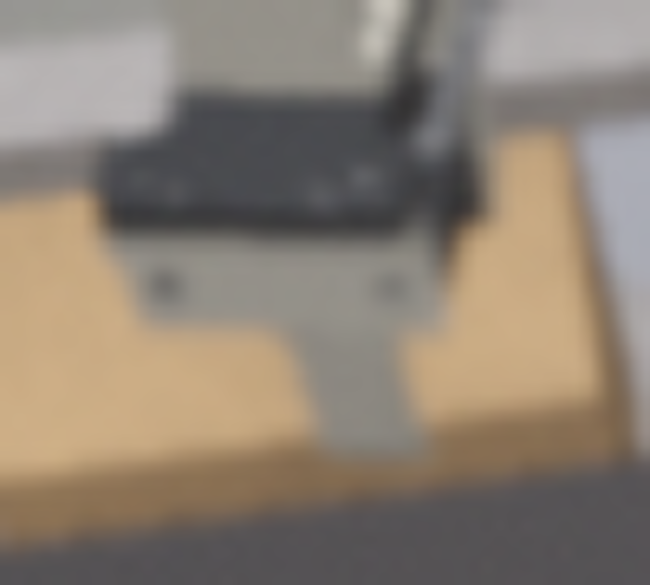

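Fingertips in the pictures stand about 42 mm higher than the reported TCP: the finger tip and body bottom in the first side view both say so, and the reported pose already overlaps the unmoved lever without any force. I'll back off, descend by that amount and check visually.

Emit:
arm_command(
  targets=[
    {"x":-1.5,"y":-0.17,"z":0,"roll":0},
    {"x":-3,"y":-0.34,"z":0,"roll":0},
    {"x":-4.4,"y":-0.5,"z":0,"roll":0},
    {"x":-4.4,"y":-0.5,"z":-0.5,"roll":0},
    {"x":-4.4,"y":-0.5,"z":-1.5,"roll":0},
    {"x":-4.4,"y":-0.5,"z":-2.5,"roll":0},
    {"x":-4.4,"y":-0.5,"z":-3,"roll":0},
    {"x":-4.4,"y":-0.5,"z":-3,"roll":0},
  ],
)

```text
time: 4.52
tool_pos: [517.4, -68.1, 77.3]
tcp_rot: [3.14, -0.003, -3.028]
contact_force: [0.7, -0.1, 0.4]
grip_width: 0.2
```

Emit:
arm_command(
  targets=[
    {"x":0,"y":0,"z":-0.5,"roll":0},
    {"x":0,"y":0,"z":-1,"roll":0},
    {"x":0,"y":0,"z":-1,"roll":0},
  ],
)

```text
time: 4.77
tool_pos: [517.6, -68.3, 68.3]
tcp_rot: [3.141, -0.001, -3.028]
contact_force: [-0.4, 1.2, -0.5]
grip_width: 0.2
```

```bash
python3 look.py 6
python3 - <<'E'
from h import *
c=np.array([518.5,-67.5]);ex=np.array([.9936,.1128]);ey=np.array([-.1128,.9936])
print([((proj('side',[*(c+a*ex+b*ey),111])[0]-[245,145])*4).round() for a in(-12,12) for b in(-19,19)])
E
```

```text
4.7667 [517.6 -68.3  68.3] sel -74.3 -0.1 [ 3.141e+00 -1.000e-03 -3.028e+00] [-0.4  1.2 -0.5] 0.24158087914652246
[array([105., 309.]), array([ 87., 272.]), array([135., 300.]), array([117., 263.])]
```

View pics/s6.png

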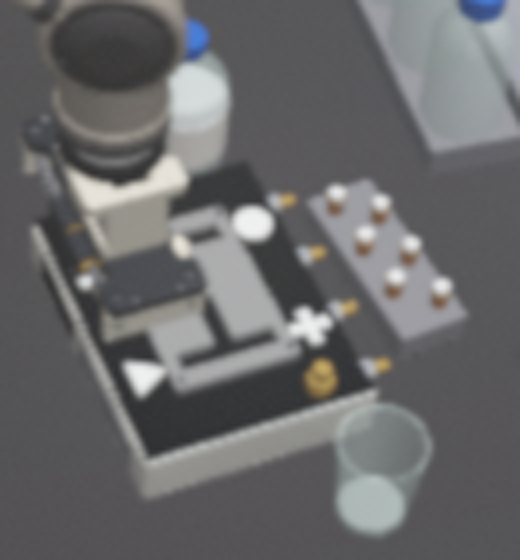

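Emit:
arm_command(
  targets=[
    {"x":0.5,"y":0.06,"z":0,"roll":0},
    {"x":1.0,"y":0.11,"z":0,"roll":0},
    {"x":1.5,"y":0.17,"z":0,"roll":0},
    {"x":2.0,"y":0.23,"z":0,"roll":0},
    {"x":2.4,"y":0.27,"z":0,"roll":0},
    {"x":2.8,"y":0.32,"z":0,"roll":0},
    {"x":3.2,"y":0.36,"z":0,"roll":0},
    {"x":3.5,"y":0.4,"z":0,"roll":0},
  ],
)

```text
time: 5.48
tool_pos: [553.0, -64.4, 69.3]
tcp_rot: [3.141, -0.001, -3.028]
contact_force: [-1.8, -0.1, 1.5]
grip_width: 0.6
```

```bash
python3 look.py 7
```

```text
5.4833 [553.  -64.4  69.3] sel -38.8 -0.2 [ 3.141e+00 -1.000e-03 -3.028e+00] [-1.8 -0.1  1.5] 0.6113937301254133
```

View pics/s7.png

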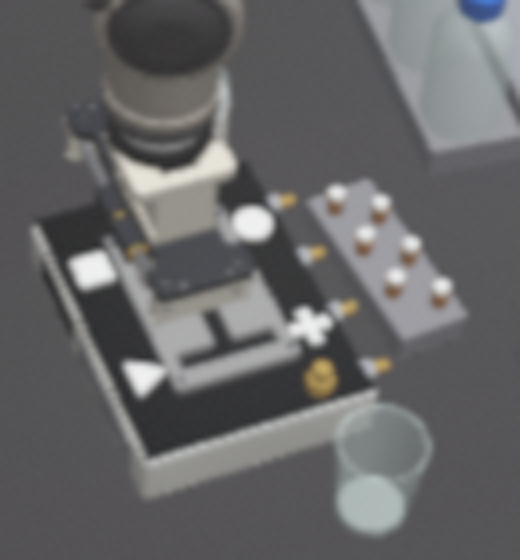

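Emit:
arm_command(
  targets=[
    {"x":0.2,"y":0.02,"z":0,"roll":0},
    {"x":0.4,"y":0.05,"z":0,"roll":0},
    {"x":0.6,"y":0.07,"z":0,"roll":0},
    {"x":0.8,"y":0.09,"z":0,"roll":0},
    {"x":1.0,"y":0.11,"z":0,"roll":0},
    {"x":1.2,"y":0.14,"z":0,"roll":0},
    {"x":1.3,"y":0.15,"z":0,"roll":0},
    {"x":1.4,"y":0.16,"z":0,"roll":0},
  ],
)

```text
time: 6.2
tool_pos: [567.2, -62.8, 69.3]
tcp_rot: [3.141, 0.0, -3.028]
contact_force: [-1.6, 0.3, 0.5]
grip_width: 0.9
```

Emit:
arm_command(
  targets=[
    {"x":0.1,"y":0.01,"z":0,"roll":0},
    {"x":0.1,"y":0.01,"z":0,"roll":0},
  ],
)

```text
time: 6.37
tool_pos: [568.2, -62.7, 69.3]
tcp_rot: [3.141, 0.0, -3.028]
contact_force: [-1.4, 0.1, -0.0]
grip_width: 0.6
```

```bash
python3 look.py 8
```

```text
6.3667 [568.2 -62.7  69.3] sel -23.4 -0.3 [ 3.141  0.    -3.028] [-1.4  0.1 -0. ] 0.5620433579872068
```

View pics/s8.png

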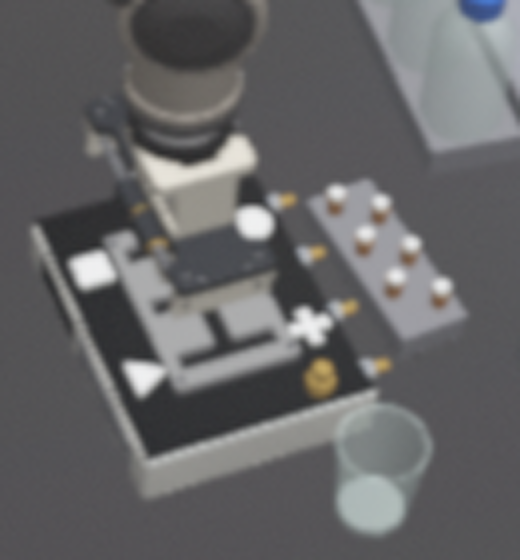

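Still sliding freely. Continue in 1 mm steps, checking for the stop's force.

Emit:
arm_command(
  targets=[
    {"x":0.1,"y":0.01,"z":0,"roll":0},
    {"x":0.1,"y":0.01,"z":0,"roll":0},
  ],
)

```text
time: 6.58
tool_pos: [569.1, -62.6, 69.3]
tcp_rot: [3.141, 0.0, -3.028]
contact_force: [-0.9, 0.2, -1.0]
grip_width: 0.2
```

Emit:
arm_command(
  targets=[
    {"x":0.1,"y":0.01,"z":0,"roll":0},
    {"x":0.1,"y":0.01,"z":0,"roll":0},
  ],
)

```text
time: 6.75
tool_pos: [570.1, -62.5, 69.3]
tcp_rot: [3.141, 0.0, -3.028]
contact_force: [-1.7, 1.3, -0.3]
grip_width: 0.2
```

Emit:
arm_command(
  targets=[
    {"x":0.1,"y":0.01,"z":0,"roll":0},
    {"x":0.1,"y":0.01,"z":0,"roll":0},
  ],
)

```text
time: 6.92
tool_pos: [571.1, -62.4, 69.3]
tcp_rot: [3.141, 0.0, -3.028]
contact_force: [-1.1, 0.5, -0.3]
grip_width: 0.7
```

Emit:
arm_command(
  targets=[
    {"x":0.1,"y":0.01,"z":0,"roll":0},
    {"x":0.1,"y":0.01,"z":0,"roll":0},
  ],
)

```text
time: 7.08
tool_pos: [572.1, -62.3, 69.3]
tcp_rot: [3.141, 0.0, -3.028]
contact_force: [-1.3, 0.0, -1.0]
grip_width: 0.7
```

Emit:
arm_command(
  targets=[
    {"x":0.1,"y":0.01,"z":0,"roll":0},
    {"x":0.1,"y":0.01,"z":0,"roll":0},
  ],
)

```text
time: 7.25
tool_pos: [572.5, -62.2, 69.3]
tcp_rot: [3.141, -0.001, -3.028]
contact_force: [-3.5, -0.5, 1.1]
grip_width: 0.3
```

```bash
python3 look.py 9
```

```text
7.25 [572.5 -62.2  69.3] sel -19.1 -0.3 [ 3.141e+00 -1.000e-03 -3.028e+00] [-3.5 -0.5  1.1] 0.3040180551029613
```

View pics/s9.png

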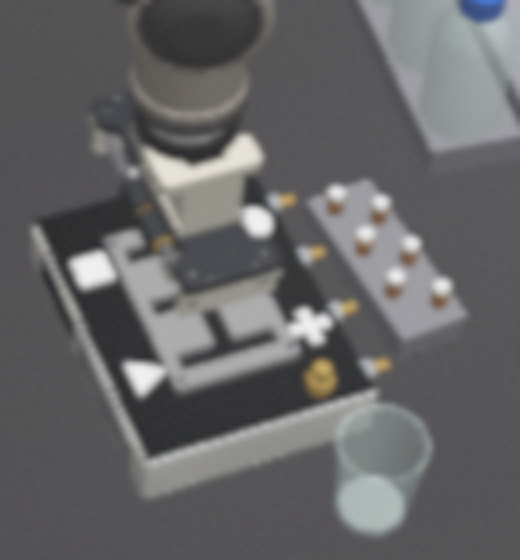

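Emit:
arm_command(
  targets=[
    {"x":-0.5,"y":-0.06,"z":0,"roll":0},
    {"x":-1.2,"y":-0.14,"z":0,"roll":0},
    {"x":-1.2,"y":-0.14,"z":2,"roll":0},
    {"x":-1.2,"y":-0.14,"z":4,"roll":0},
    {"x":-1.2,"y":-0.14,"z":5,"roll":0},
    {"x":-0.2,"y":2,"z":5,"roll":0},
    {"x":1.4,"y":4.8,"z":5,"roll":0},
    {"x":1.4,"y":5.0,"z":5,"roll":0},
  ],
)

```text
time: 7.97
tool_pos: [589.0, -8.9, 119.8]
tcp_rot: [3.14, 0.004, -3.027]
contact_force: [-0.6, 0.2, -0.6]
grip_width: 0.2
```

Emit:
arm_command(
  targets=[
    {"x":0,"y":0,"z":-1,"roll":0},
    {"x":0,"y":0,"z":-2,"roll":0},
  ],
)

```text
time: 8.13
tool_pos: [586.9, -12.4, 98.7]
tcp_rot: [-3.141, 0.001, -3.028]
contact_force: [-0.3, -1.1, -1.0]
grip_width: 0.3
```

```bash
python3 look.py 10
```

```text
8.1333 [586.9 -12.4  98.7] sel 0.8 47.6 [-3.141e+00  1.000e-03 -3.028e+00] [-0.3 -1.1 -1. ] 0.28312133434891423
```

View pics/s10.png

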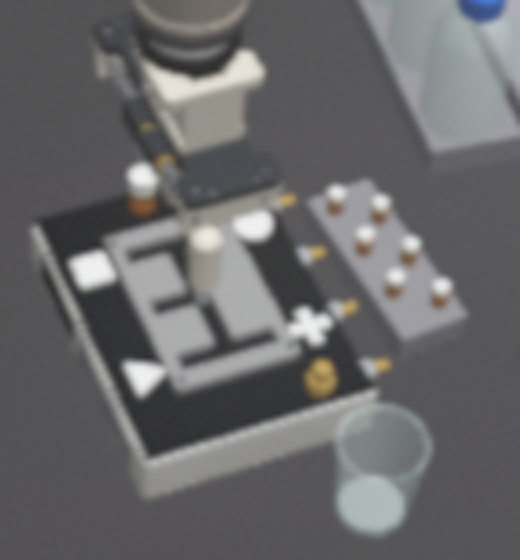

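Emit:
arm_command(
  targets=[
    {"x":0,"y":0,"z":-1.5,"roll":0},
    {"x":0,"y":0,"z":-2.9,"roll":0},
    {"x":0,"y":0,"z":-2.9,"roll":0},
    {"x":0.05,"y":-0.5,"z":-2.9,"roll":0},
    {"x":0.11,"y":-1.0,"z":-2.9,"roll":0},
    {"x":0.17,"y":-1.5,"z":-2.9,"roll":0},
    {"x":0.23,"y":-2.0,"z":-2.9,"roll":0},
    {"x":0.28,"y":-2.5,"z":-2.9,"roll":0},
  ],
)

```text
time: 8.85
tool_pos: [590.2, -37.5, 71.0]
tcp_rot: [3.141, 0.001, -3.029]
contact_force: [-0.7, 4.3, 1.4]
grip_width: 0.1
```

```bash
python3 look.py 11
```

```text
8.85 [590.2 -37.5  71. ] sel 1.2 22.3 [ 3.141e+00  1.000e-03 -3.029e+00] [-0.7  4.3  1.4] 0.14902922626822993
```

View pics/s11.png

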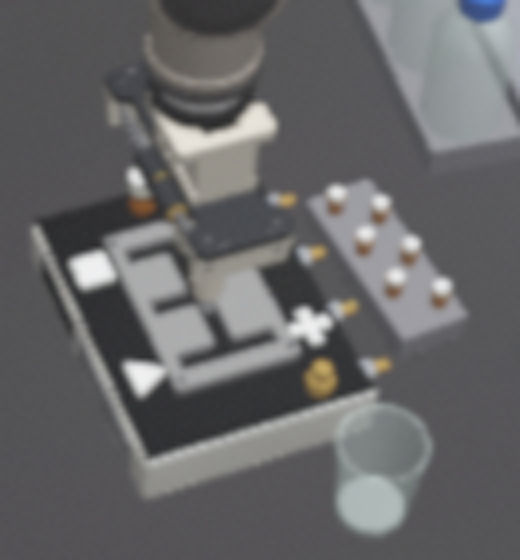

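Emit:
arm_command(
  targets=[
    {"x":0.04,"y":-0.4,"z":0,"roll":0},
    {"x":0.09,"y":-0.8,"z":0,"roll":0},
    {"x":0.14,"y":-1.2,"z":0,"roll":0},
    {"x":0.18,"y":-1.6,"z":0,"roll":0},
    {"x":0.23,"y":-2.0,"z":0,"roll":0},
    {"x":0.27,"y":-2.4,"z":0,"roll":0},
    {"x":0.32,"y":-2.8,"z":0,"roll":0},
    {"x":0.36,"y":-3.2,"z":0,"roll":0},
  ],
)

```text
time: 9.57
tool_pos: [593.5, -69.7, 70.3]
tcp_rot: [3.142, 0.0, -3.028]
contact_force: [0.2, 2.4, 2.6]
grip_width: 0.4
```

```bash
python3 look.py 12
```

```text
9.5667 [593.5 -69.7  70.3] sel 0.9 -10.1 [ 3.142  0.    -3.028] [0.2 2.4 2.6] 0.379300466292202
```

View pics/s12.png

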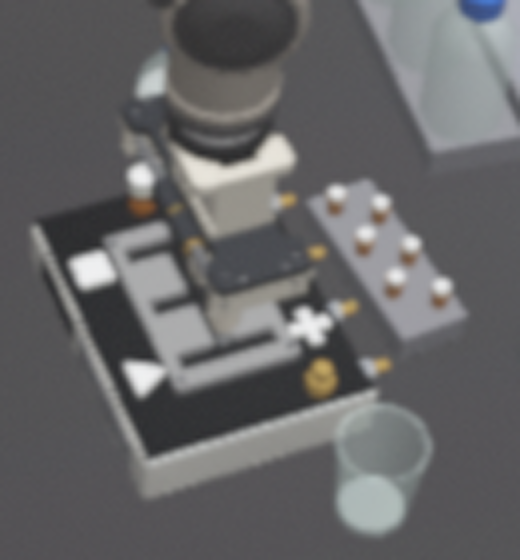

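Lever foot near (222,330), moving along the channel. Continue 10 mm, then in small steps to the stop (expected at tool y ≈ -26).

Emit:
arm_command(
  targets=[
    {"x":0.02,"y":-0.2,"z":0,"roll":0},
    {"x":0.05,"y":-0.4,"z":0,"roll":0},
    {"x":0.07,"y":-0.6,"z":0,"roll":0},
    {"x":0.09,"y":-0.8,"z":0,"roll":0},
    {"x":0.11,"y":-1.0,"z":0,"roll":0},
    {"x":0.13,"y":-1.2,"z":0,"roll":0},
    {"x":0.13,"y":-1.2,"z":0,"roll":0},
  ],
)

```text
time: 10.2
tool_pos: [594.7, -81.8, 70.2]
tcp_rot: [-3.141, -0.0, -3.029]
contact_force: [0.2, 0.7, -0.9]
grip_width: 0.4
```

Emit:
arm_command(
  targets=[
    {"x":0.01,"y":-0.1,"z":0,"roll":0},
    {"x":0.01,"y":-0.1,"z":0,"roll":0},
  ],
)

```text
time: 10.37
tool_pos: [594.8, -82.5, 70.2]
tcp_rot: [-3.142, -0.0, -3.028]
contact_force: [0.5, 2.2, 0.7]
grip_width: -0.0
```

```bash
python3 look.py 13
```

```text
10.3667 [594.8 -82.5  70.2] sel 0.7 -22.9 [-3.142 -0.    -3.028] [0.5 2.2 0.7] -4.609165923284914e-05
```

Emit:
arm_command(
  targets=[
    {"x":0.01,"y":-0.1,"z":0,"roll":0},
    {"x":0.01,"y":-0.1,"z":0,"roll":0},
  ],
)

```text
time: 10.58
tool_pos: [594.8, -83.3, 70.3]
tcp_rot: [3.141, -0.0, -3.028]
contact_force: [1.0, 1.2, 0.8]
grip_width: 0.6
```

Emit:
arm_command(
  targets=[
    {"x":0.01,"y":-0.1,"z":0,"roll":0},
    {"x":0.01,"y":-0.1,"z":0,"roll":0},
  ],
)

```text
time: 10.75
tool_pos: [595.0, -84.3, 70.3]
tcp_rot: [3.142, -0.0, -3.028]
contact_force: [-0.1, 1.9, 0.2]
grip_width: 0.8
```

Emit:
arm_command(
  targets=[
    {"x":0.01,"y":-0.1,"z":0,"roll":0},
    {"x":0.01,"y":-0.1,"z":0,"roll":0},
  ],
)

```text
time: 10.92
tool_pos: [595.1, -85.4, 70.3]
tcp_rot: [3.142, -0.0, -3.028]
contact_force: [1.0, 1.1, 0.3]
grip_width: 0.3
```

Emit:
arm_command(
  targets=[
    {"x":0.01,"y":-0.1,"z":0,"roll":0},
    {"x":0.01,"y":-0.1,"z":0,"roll":0},
  ],
)

```text
time: 11.08
tool_pos: [595.1, -85.9, 70.3]
tcp_rot: [3.141, -0.0, -3.028]
contact_force: [0.1, 3.4, 0.3]
grip_width: 0.6
```

Emit:
arm_command(
  targets=[
    {"x":-0.05,"y":0.5,"z":0,"roll":0},
    {"x":-0.1,"y":1.0,"z":0,"roll":0},
    {"x":-0.1,"y":1.0,"z":2,"roll":0},
    {"x":-0.1,"y":1.0,"z":4,"roll":0},
    {"x":-0.1,"y":1.0,"z":5,"roll":0},
    {"x":2,"y":-0.7,"z":5,"roll":0},
    {"x":4,"y":-2.4,"z":5,"roll":0},
    {"x":4,"y":-2.4,"z":5,"roll":0},
  ],
)

```text
time: 11.75
tool_pos: [637.8, -113.1, 120.4]
tcp_rot: [-3.139, 0.003, -3.03]
contact_force: [-1.7, -0.1, -0.8]
grip_width: 0.5
```

Emit:
arm_command(
  targets=[
    {"x":0,"y":0,"z":-0.5,"roll":0},
    {"x":0,"y":0,"z":-0.5,"roll":0},
  ],
)

```text
time: 11.92
tool_pos: [633.9, -109.6, 113.7]
tcp_rot: [3.14, -0.003, -3.028]
contact_force: [-0.2, -0.0, -0.5]
grip_width: 0.3
```

```bash
python3 look.py 14
python3 - <<'E'
from plant import bot
import cv2
b=bot.capture('top')['img']
cv2.imwrite('pics/t14.png',cv2.resize(b[105:225,190:350],None,fx=5,fy=5,interpolation=2))
E
```

```text
11.9167 [ 633.9 -109.6  113.7] sel 36.5 -54.3 [ 3.140e+00 -3.000e-03 -3.028e+00] [-0.2 -0.  -0.5] 0.3134990117627524
```

View pics/s14.png

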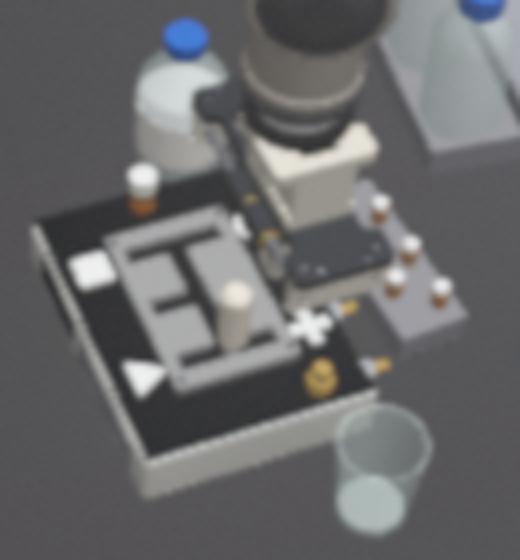

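View pics/t14.png

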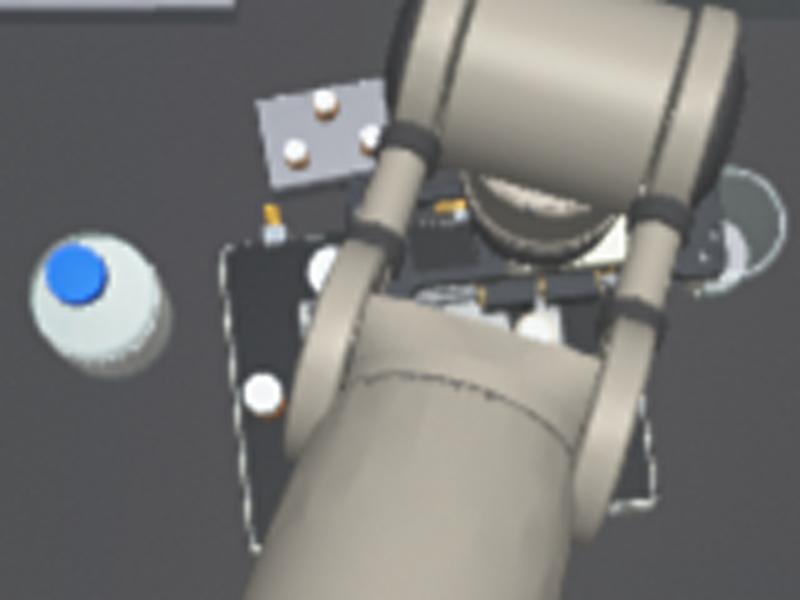

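Run:
```python
from h import *
for q in[(173,244),(207,238),(236,294)]:
    w=onz('side',np.array([(q[0]-1.5)/4+245,(q[1]-1.5)/4+145]),138);d=w-[591.5,-59.8];c,s=np.cos(.113),np.sin(.113);print(w,c*d[0]+s*d[1],-s*d[0]+c*d[1])
```

```text
[566.94171344 -59.21159706] -24.335312827207904 3.3538345783560004
[593.11130186 -59.6798123 ] 1.6145777744475842 -0.06226868630705565
[ 598.88313784 -116.08649041] 0.9892042107514376 -56.76003173236218
```

Emit:
arm_command(
  targets=[
    {"x":0.1,"y":0,"z":-1.5,"roll":0},
    {"x":0.1,"y":0,"z":-3,"roll":0},
    {"x":0.1,"y":0,"z":-4.3,"roll":0},
    {"x":0.1,"y":0,"z":-4.3,"roll":0},
    {"x":0.1,"y":0,"z":-4.3,"roll":0},
  ],
)

```text
time: 12.43
tool_pos: [635.5, -109.6, 72.1]
tcp_rot: [3.141, -0.001, -3.028]
contact_force: [0.4, 0.3, -0.1]
grip_width: 0.4
```

Emit:
arm_command(
  targets=[
    {"x":-0.5,"y":-0.06,"z":0,"roll":0},
    {"x":-1.0,"y":-0.11,"z":0,"roll":0},
    {"x":-1.4,"y":-0.16,"z":0,"roll":0},
    {"x":-1.7,"y":-0.19,"z":0,"roll":0},
    {"x":-2.0,"y":-0.23,"z":0,"roll":0},
    {"x":-2.3,"y":-0.26,"z":0,"roll":0},
    {"x":-2.6,"y":-0.3,"z":0,"roll":0},
    {"x":-2.9,"y":-0.33,"z":0,"roll":0},
  ],
)

```text
time: 13.1
tool_pos: [607.5, -113.8, 72.8]
tcp_rot: [-3.141, 0.001, -3.028]
contact_force: [3.1, 0.7, 2.7]
grip_width: 0.4
```

```bash
python3 look.py 15
```

```text
13.1 [ 607.5 -113.8   72.8] sel 9.8 -55.5 [-3.141e+00  1.000e-03 -3.028e+00] [3.1 0.7 2.7] 0.38115430533018396
```

View pics/s15.png

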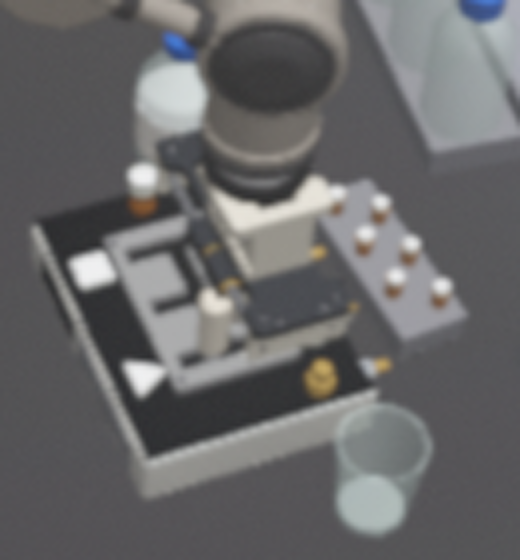

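Emit:
arm_command(
  targets=[
    {"x":-0.3,"y":-0.03,"z":0,"roll":0},
    {"x":-0.6,"y":-0.07,"z":0,"roll":0},
    {"x":-0.9,"y":-0.1,"z":0,"roll":0},
    {"x":-1.2,"y":-0.14,"z":0,"roll":0},
    {"x":-1.5,"y":-0.17,"z":0,"roll":0},
    {"x":-1.7,"y":-0.19,"z":0,"roll":0},
    {"x":-1.9,"y":-0.21,"z":0,"roll":0},
    {"x":-1.9,"y":-0.21,"z":0,"roll":0},
  ],
)

```text
time: 13.82
tool_pos: [587.8, -115.8, 72.2]
tcp_rot: [3.141, -0.0, -3.029]
contact_force: [1.5, -1.7, 1.9]
grip_width: 0.6
```

Emit:
arm_command(
  targets=[
    {"x":-0.1,"y":-0.01,"z":0,"roll":0},
    {"x":-0.1,"y":-0.01,"z":0,"roll":0},
  ],
)

```text
time: 13.98
tool_pos: [587.6, -115.8, 72.3]
tcp_rot: [-3.141, 0.001, -3.028]
contact_force: [4.6, -1.2, 0.1]
grip_width: 0.5
```

Emit:
arm_command(
  targets=[
    {"x":-0.1,"y":-0.01,"z":0,"roll":0},
    {"x":-0.1,"y":-0.01,"z":0,"roll":0},
  ],
)

```text
time: 14.15
tool_pos: [587.4, -115.8, 72.4]
tcp_rot: [-3.141, 0.003, -3.028]
contact_force: [7.0, -1.2, -2.0]
grip_width: 0.2
```

```bash
python3 look.py 16
```

```text
14.15 [ 587.4 -115.8   72.4] sel -10.4 -55.2 [-3.141e+00  3.000e-03 -3.028e+00] [ 7.  -1.2 -2. ] 0.20228634927077402
```

View pics/s16.png

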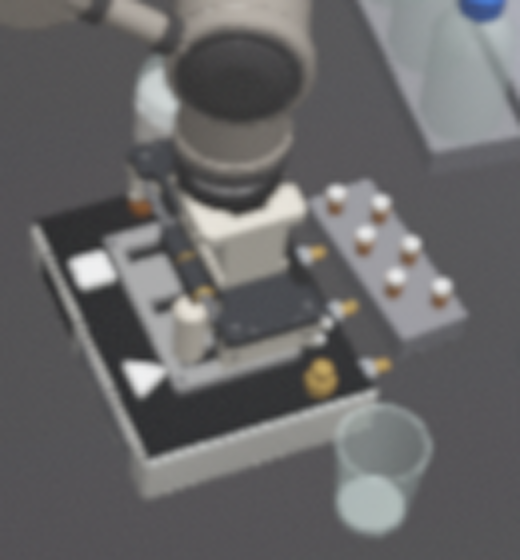

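Emit:
arm_command(
  targets=[
    {"x":0.5,"y":0.06,"z":0,"roll":0},
    {"x":1.5,"y":0.17,"z":0,"roll":0},
    {"x":1.5,"y":0.17,"z":2,"roll":0},
    {"x":1.5,"y":0.17,"z":5,"roll":0},
    {"x":1.5,"y":0.17,"z":8,"roll":0},
    {"x":1.5,"y":0.17,"z":11,"roll":0},
    {"x":0,"y":2,"z":12,"roll":0},
    {"x":-2,"y":5,"z":12,"roll":0},
  ],
)

```text
time: 14.87
tool_pos: [567.4, -67.7, 194.7]
tcp_rot: [-3.14, 0.003, -3.031]
contact_force: [-0.1, 0.7, -0.5]
grip_width: 0.3
```

Emit:
arm_command(
  targets=[
    {"x":-2,"y":3,"z":0,"roll":0},
    {"x":-4,"y":6,"z":0,"roll":0},
    {"x":-6,"y":9,"z":0,"roll":0},
    {"x":-8,"y":12,"z":0,"roll":0},
    {"x":-10,"y":15,"z":0,"roll":0},
    {"x":-12,"y":18,"z":0,"roll":0},
    {"x":-14,"y":21,"z":0,"roll":0},
    {"x":-16,"y":24,"z":0,"roll":0},
  ],
)

```text
time: 15.53
tool_pos: [403.8, 175.1, 191.9]
tcp_rot: [-3.141, -0.003, -3.029]
contact_force: [0.4, 0.2, -0.2]
grip_width: 1.1
```

Emit:
arm_command(
  targets=[
    {"x":0,"y":3,"z":0,"roll":0},
    {"x":0,"y":6,"z":0,"roll":0},
    {"x":0,"y":9,"z":0,"roll":0},
    {"x":0,"y":12,"z":0,"roll":0},
    {"x":0,"y":14,"z":0,"roll":0},
    {"x":0,"y":14,"z":0,"roll":0},
    {"x":0,"y":14,"z":0,"roll":0},
  ],
)

```text
time: 16.12
tool_pos: [405.0, 314.3, 191.5]
tcp_rot: [-3.14, -0.003, -3.026]
contact_force: [0.4, 0.0, 0.2]
grip_width: 0.7
```

```bash
python3 look.py 17
python3 - <<'E'
from plant import bot
import cv2
b=bot.capture('top')['img']
cv2.imwrite('pics/t17.png',cv2.resize(b[105:225,190:350],None,fx=5,fy=5,interpolation=2))
E
```

```text
16.1167 [405.  314.3 191.5] sel -143.1 392.8 [-3.140e+00 -3.000e-03 -3.026e+00] [0.4 0.  0.2] 0.666787998445928
```

View pics/s17.png

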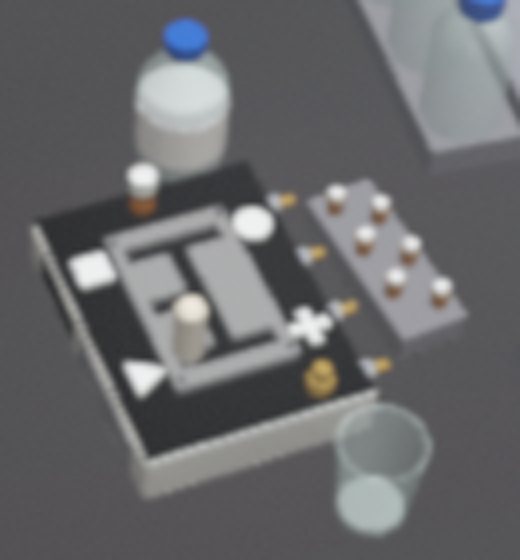

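View pics/t17.png

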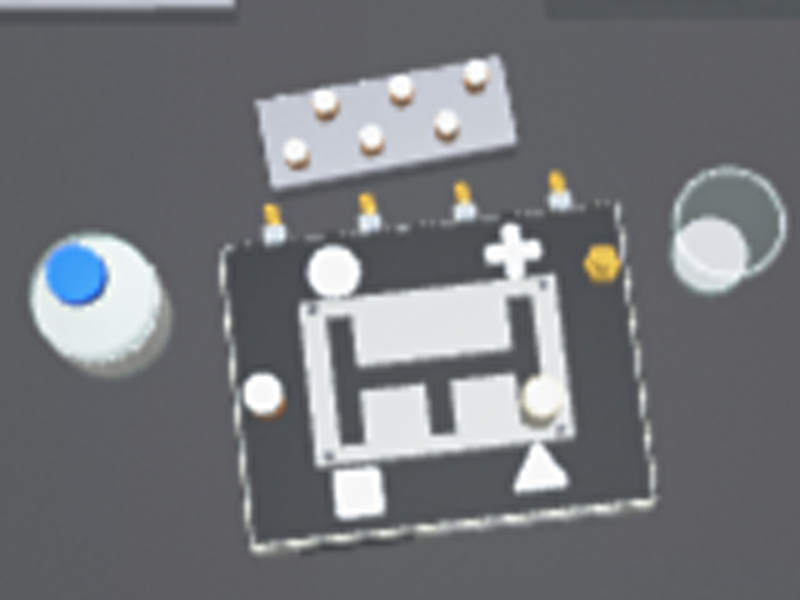

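```bash
python3 - <<'E'
from h import *
def sel(w):
    d=np.array(w[:2])-[591.5,-59.8];c,s=np.cos(.113),np.sin(.113);return c*d[0]+s*d[1],-s*d[0]+c*d[1]
s_=np.array([(191-1.5)/4+245,(306-1.5)/4+145]);t=np.array([(542-2)/5+190,(396-2)/5+105])
print('side',sel(onz('side',s_,138)),'top',sel(onz('top',t,138)));r=triang(t,s_);print(r.x,r.fun,sel(r.x))
# slot end prediction and initial reference
print('init top',sel(onz('top',np.array([(440-2)/5+190,(388-2)/5+105]),138)))
E
python3 - <<'E'
import cv2
a=cv2.imread('pics/t17.png')[260:480,460:600]
b=cv2.imread('pics/s17.png')[280:400,130:260]
cv2.imwrite('pics/u.png',cv2.hconcat([cv2.resize(a,(380,597)),cv2.resize(b,(400,597))]))
E
```

```text
side (np.float64(-34.019178601972165), np.float64(-55.62040923940502)) top (np.float64(-34.30658573409059), np.float64(-56.880637325136355))
[ 563.56181577 -120.09511804  139.59528187] [ 7.99053153e-05 -7.72540138e-04 -7.78908336e-04  1.67181781e-04] (np.float64(-34.55886026442273), np.float64(-56.760272858680324))
init top (np.float64(-23.03745273053358), np.float64(0.018006052549085272))
```

View pics/u.png

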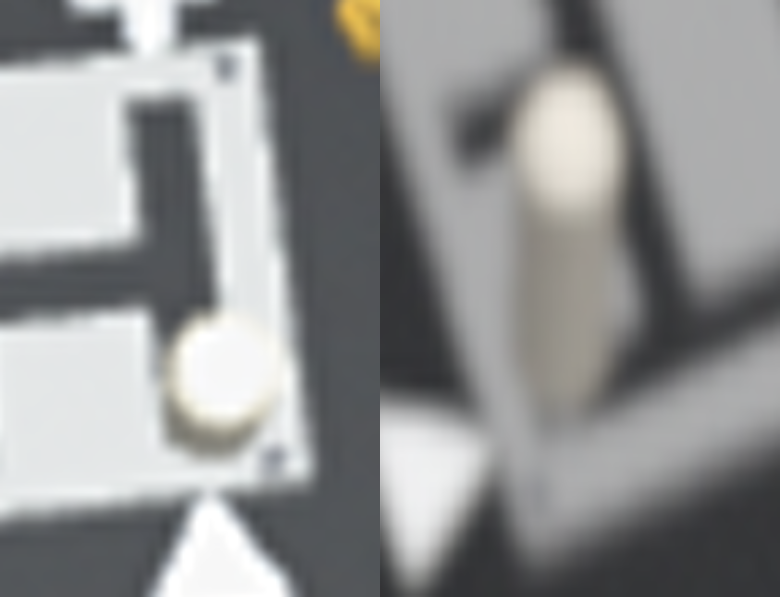

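Both views put the lever fully home, at x = -34 and y = -56 in the selector's frame. The bystanders are at the same pixels as at the start, and the arm is clear.

```bash
python3 -c "
from plant import bot
print(bot.get_obs()['contact_force'],bot.get_obs()['dq'].round(3));print(bot.close_job())"
```

```text
[-0.20232547 -0.23344043 -0.10212105] [-0.016 -0.011  0.002  0.001 -0.006  0.003]
the job is handed in; nothing more can be done
None
```

The lever is fully home in the slot with the triangular tag, and the job is handed in; it reported no verdict. With the shut fingers I pushed it out of park to the channel's far wall, along the channel to its right end, then back into the triangle's slot. It was never gripped and never entered another tagged slot.

**Last checks:**
- **Lever position:** the side and top views both put it at about x = -34, y = -56 to -57 mm in the selector's frame. That is about 34 mm from the triangular tag's centre.
- **Forces and time:** the highest force I read at the end of any move was about 7 N, against the final stop. The clock stood at about 16 s of the 45 s allowed.
- **Bystanders and arm:** the vial, coupling, bottle, beaker and vial rack look unmoved in the final views. The wrench and tip box were outside those crops, but the arm never went near the bench surface. The arm finished well clear, with no contact force.

**What disagreed:** the pictures showed the fingertips about 42 mm higher than the reported TCP. My first push at the reported height passed over the lever without touching it, so I lowered by that amount and repeated it. At the final stop the TCP reading also implied the lever was about 2 mm short of home, but both camera views show it fully home.

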